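# Tighten the nut at the bottom of the lamp body's bore

### The job

Take the long T-handled box key out of its rest block, lower it into the bore of the turned wooden lamp body, feel for the nut at the bottom until the key has dropped fully over it, and tighten the nut clockwise until it comes up firm. Work gently, never pressing or wrenching the key hard against the nut or the wood. Then stand the key fully back down in its rest block, let go, and leave everything else on the bench where it is.

Things in the scene. Friction and masses are not known exactly. Their poses are not given: they have to be found in the camera images.
- housing: Turned wooden lamp body, fixed to the bench: upright cylinder 96 mm in diameter, 110 mm tall, bare wood below and dark above, on a 110 mm wide foot 14 mm high. Origin at the centre of its underside, z up. A round bore 48 mm in diameter, open at the top, runs down its axis to a flat steel floor 20 mm above the origin. The yaw of this frame says nothing of how the nut's flats stand.
- bore_mouth (a point): Centre of the bore's mouth at the top of the lamp body, 110 mm above its origin and 90 mm above the bore's floor.
- bore_floor (a point): Centre of the bore's floor. On it sits a steel hex nut 26 mm across flats and 14 mm tall, with a round chamfered crown (25 mm wide, 3 mm high) on top and a stud end (14 mm wide) standing 24 mm above the floor. Its flats can stand at any angle, unmeasured: it must be felt for.
- nut (a joint): Turn of the nut in rad, growing clockwise seen from above (tightening). 0 = firm against its hard stop. It starts slack, between -1.1 and -0.7; the value does not tell how the flats stand. It turns with a steady drag of about 0.12 N m and stays where it is left. At the stop the twist climbs springily, 3 N m per rad (0.2 N m is firm, 0.4 too hard).
- key: Long steel T-handled box key, 172 mm tall, about 0.35 kg, starting upright in the rest block. Origin at the centre of its open lower end, z up along the 12 mm shaft. On top a cross bar along the key's x axis: 100 mm long, 15 mm wide (y), 22 mm high, its centre 161 mm above the origin.
- key_box (a point): The key's origin again: centre of the lower end of its hex box (36 mm over the outer flats, 41.6 mm over the corners). Hex opening 28 mm across flats, 32 mm deep: 1 mm clear of the nut all round, 0.17 rad of turning play to either side, fits every 60 degrees. It is 14 mm above the bore's floor while the box rests on the nut's corners, on the floor once dropped fully over the nut.
- key_bar (a point): Centre of the key's cross bar, on the shaft axis, where it is gripped across its 15 mm width.
- rest: Wooden rest block for the key, fixed to the bench: 90 x 90 mm, 60 mm tall, origin at the centre of its underside. In its top, at the centre, a round well 47 mm in diameter and 48 mm deep; its floor lies 12 mm above the origin. The key stands upright in it with its box down, so its origin is 12 mm above the block's origin.
- bowl: Loose white ceramic bowl, 104 mm in diameter, 50 mm tall, origin at the centre of its underside; leave alone.
- brush: Loose flat lacquer brush, 160 mm long, 34 mm wide, 12 mm high, lying along its x axis; leave alone.
- spatula_a: Loose wooden spatula, 235 mm long, 26 mm wide, 6 mm thick, lying along its x axis; leave alone.
- spatula_b: Second such spatula, same size; leave alone.
- jar: Loose closed jar, 64 mm in diameter, 75 mm tall; leave alone.
- stick: Loose wooden stick, 260 x 18 x 14 mm, along its x axis; leave alone.
- panel: Loose lacquered sample panel, 100 x 70 x 12 mm, lying flat; leave alone.
Things that resemble listed ones, but are neither listed nor needed, are in the scene too. Of the things shaped like the key, the steel one is meant.

How it is judged:
On the way, in this order (a step that is already met when the one before it is completed fails the run):
1. the key has dropped fully over the nut in the bore (z of key in the frame of housing below 0.025 m and horizontal distance between key and housing below 0.006 m), for 0.1 s.
2. with the key over the nut, the nut is turned clockwise until firm (all of step 1 and value of joint nut above -0.06 rad), for 0.1 s.
At the end, for the whole second after the job is handed in: The nut is within 0.06 rad of its stop; the key stands in the well of the rest block: origin within 8 mm of the block's axis, less than 17 mm above the block's origin (5 mm of full depth), tilted less than 0.15 rad, at rest (under 0.02 m/s) (value of joint nut above -0.06 rad and horizontal distance between key and rest below 0.008 m and z of key in the frame of rest below 0.017 m and angle between key's own z axis and vertical below 0.15 rad and linear speed of key below 0.02 m/s); the robot touches nothing.
It fails at once if the key is pressed or wrenched against the lamp body, its floor or the nut with more than 45 N in all (summed over its contacts) (contact force between key and housing above 45 N).
It fails at once if the gripper or arm pushes on the lamp body with more than 15 N (contact force between any of the fingers, the arm and housing above 15 N).
It fails at once if a bystander (bowl, brush, spatula, jar, stick, panel) is moved more than 25 mm (distance of any of bowl, brush, spatula_a, spatula_b, jar, stick, panel from where it was at the start of the episode above 0.025 m).
It also fails if it takes over 72 s, if anything falls off the work surface, if the arm or the gripper's body presses on something with over 40 N, if the wrist force passes 120 N, or if a joint passes its speed limit or range.

### The arm

A 7-joint arm with a two-finger parallel gripper is mounted at the origin on the work surface. World frame = base frame: x ahead of the robot, y to its left, z up, the work surface at z = 0. Lengths are in m, angles in rad, forces in N, time in s.
With the tool pointing down it reaches from about 0.4 to 0.875 m from the base axis. Payload 4.4 kg.
Tool frame: the origin (TCP) lies midway between the tips of the shut fingers; the grasp point (between the pads) lies behind it (env.tcp_to_grasp is the z of the grasp point in the tool frame, in m); z points along the fingers, y is the direction in which the jaws open and shut (so a half turn about z gives the same grasp; the last joint's range is limited). The gripper opens to 85 mm and grips with 20 to 120 N. Pads are 22 mm wide; open, the fingers measure 114 mm over their backs; the gripper's body (76 mm by 85 mm) begins 54 mm behind the grasp point. The pads swing forward as they close: fully open they stand 13 mm farther back than shut.
Start: joints at [-0.066, 0.628, 0.038, 1.517, -0.027, 0.996, -0.02], TCP at [0.65, 0, 0.231] pointing down, gripper open.
Joint ranges: [-3.06, 3.06], [-0.37, 2.12], [-1.25, 1.32], [0.18, 2.47], [-1.1, 4.24], [0.23, 1.98], [-2.94, 2.94]. Speed limits (rad/s): [2.57, 2.57, 3.14, 3.14, 3.14, 3.14, 3.14].

### API

Orientations are given as [roll, pitch, yaw] about the fixed x, y, z axes, in that order (R = Rz(yaw) Ry(pitch) Rx(roll)).
In Python, from bench import env gives the robot as it stands.
- The arm moves only by the shell command python3 -m inch 'ROWS' [OPENING] [FORCE]. ROWS is JSON, a list of rows, each an object of numbers: "tx", "ty", "tz": the shift along the tool's x, y, z each as a share of 0.02 m, from -1 to 1; "wx", "wy", "wz": the turn, a rotation vector about the tool's x, y, z each as a share of 6 degrees, from -1 to 1. A call has 1 to 12 rows; each row shifts and turns the pose as measured when the row begins, along the tool's axes as they then stand; what a row does not reach is not made up. A row lasts 1/12 s, in which the tool goes at most 41.7 mm and 7.16 degrees, less where a joint would pass 70% of its speed; a pose out of reach is approached as far as the arm can. A call with a number of a shift or a turn outside -1 to 1 is refused whole. A call with a gripper value outside its range is refused whole. OPENING is the finger opening in mm, from 0 to 85.4, set as the call begins (- or left out, the last holds). The fingers move at their own pace and stop on an object; FORCE is the grip in N (left out, the last holds). Time passes only in rows, so rows that do not move let the fingers close. It gives the time, the measured TCP pose, the force and the opening at its end, in the units of the state.
- env.get_obs(): the state, without advancing time (a new reading comes with each control period).
- env.snapshot(name): name is "scene" or "side" or "wrist"; returns a dict with "img" (384x512x3 uint8, red, green, blue), "fx", "fy", "cx", "cy" (pixels), "rvec" (rotation vector, rad) and "tvec" (3), from world to camera coordinates, as OpenCV has them. Camera axes: x right, y down, z forward; pixel columns grow to the right and rows downward; lengths in m; the calibration is good to about 2 mm. A picture is of the moment at which its call begins. There is no depth.
- env.sign_off(): hands the job in, once; it reports no verdict.
Trained networks look in a picture, given as the dict that the camera call returned (one of the last four; its "shot" number tells which), for a name from the list of things; names that differ only in an ending like _2 or _b are one class to them, and where a whole thing is asked for, a point or a joint stands for the part that bears it (a point fixed in the world has none). Each returns a list of dicts, best first, with "conf" (0 to 1); they miss things now and then, are a little off and sometimes report something else, mostly with a low value. They report only what shows in the picture. A call takes as long as a camera call. They do not tell look-alikes from the thing itself.
- env.masks_of(picture, name): "mask" (384x512 bool, what is visible of it) and "rect" ([left, top, right, bottom] in pixels, round what is visible of it).
The state is a dict: "time_s": time; "q": joint angles; "joint_vel": joint speeds; "effort": joint torques, N m; "tool_pos": TCP position; "tcp_rot": TCP orientation; "wrist_force": force on the tool from outside, world axes, zero at the start; "wrist_torque": the same for the moment, N m; "finger_gap": finger opening in m.
Only numpy, scipy, OpenCV 4.12 (cv2) and the standard library are available. Lean on these libraries where they do the work, as an engineer would, in place of code of your own. Each camera call takes 0.05 s, during which the arm holds its last target. There are 200 camera calls.

## Working session

There is one attempt and no reset: what is moved stays moved. The work goes in short steps, Python scripts to look and compute and a shell command to move; the robot and the scene stay as the last step left them, time stands still between calls to the robot, and variables do not carry over. Pictures are saved under pics/ and viewed, about 8 in all and at most 12, crops included, and the job is handed in when it is done.

```bash
ls; mkdir -p pics; cat > h.py <<'E'
import numpy as np, cv2
from bench import env
def save(s,n,crop=None,scale=1):
    im=s["img"][:,:,::-1]
    if crop: im=im[crop[1]:crop[3],crop[0]:crop[2]]
    cv2.imwrite("pics/"+n,cv2.resize(im,None,fx=scale,fy=scale,interpolation=cv2.INTER_CUBIC))
def P(s):
    R=cv2.Rodrigues(np.array(s["rvec"],float))[0]; t=np.array(s["tvec"],float).reshape(3)
    return R,t
def ray(s,u,v):
    R,t=P(s); d=R.T@np.array([(u-s["cx"])/s["fx"],(v-s["cy"])/s["fy"],1]); return -R.T@t,d
def atz(s,u,v,z):
    c,d=ray(s,u,v); return c+d*(z-c[2])/d[2]
def proj(s,p):
    R,t=P(s); c=R@np.array(p,float)+t; return np.array([s["fx"]*c[0]/c[2]+s["cx"],s["fy"]*c[1]/c[2]+s["cy"]])
E
python3 - <<'E'
from h import *
a=env.snapshot("scene"); b=env.snapshot("side")
im=np.hstack([a["img"],b["img"]])[:,:,::-1]
cv2.imwrite("pics/a1.png",cv2.resize(a["img"][:,:,::-1],(800,600))); cv2.imwrite("pics/b1.png",cv2.resize(b["img"][:,:,::-1],(800,600)))
for n,s in (("scene",a),("side",b)):
    print(n,"cam",ray(s,0,0)[0].round(3),s["fx"])
    for k in ("key","housing","rest"):
        for m in env.masks_of(s,k)[:4]: print(k,round(m["conf"],2),m["rect"],m["mask"].sum())
print(env.tcp_to_grasp, env.get_obs())
E
```

```text
pics
scene cam [ 1.393 -0.477  0.944] 462.07018717321455
key 0.96 [193.9, 189.8, 207.5, 240.1] 398
key 0.69 [114.4, 201.9, 143.3, 263.5] 546
key 0.69 [88.5, 170.8, 114.8, 233.5] 481
key 0.62 [148.4, 223.4, 174.4, 287.6] 572
housing 0.77 [280.2, 183.5, 317.0, 232.0] 1332
rest 0.75 [184.7, 225.3, 221.0, 262.3] 972
side cam [0.194 0.801 0.713] 369.1754619578083
key 0.91 [348.5, 121.0, 379.5, 172.4] 485
key 0.9 [263.0, 136.9, 293.5, 174.9] 413
key 0.64 [261.8, 119.5, 288.7, 165.7] 325
key 0.64 [302.9, 119.0, 331.4, 167.5] 465
housing 0.87 [207.0, 204.3, 250.1, 256.8] 1952
rest 0.84 [257.9, 163.4, 297.1, 199.3] 982
rest 0.53 [314.0, 176.4, 335.5, 216.5] 345
-0.0187 {'time_s': 0.4, 'q': array([-0.06581463,  0.62853862,  0.03849831,  1.51756095, -0.02702035,
        0.996305  , -0.0199967 ]), 'joint_vel': array([-0.00199998, -0.00177951, -0.00042093, -0.00087608,  0.00048638,
       -0.00035025, -0.00031927]), 'effort': array([-1.21726767e-03, -5.62669623e+01,  1.22385833e+00, -1.93479913e+01,
        1.08835704e-02,  4.27001738e-03, -1.49596389e-05]), 'tool_pos': array([6.49907619e-01, 3.83460071e-05, 2.31171883e-01]), 'tcp_rot': array([-3.14129831e+00, -3.98040977e-05,  1.57077591e+00]), 'wrist_force': array([-0.0245931 ,  0.1885267 , -0.47882133]), 'wrist_torque': array([-0.02910903, -0.07942609, -0.02033438]), 'finger_gap': 0.08526940599643613}
```

View pics/a1.png

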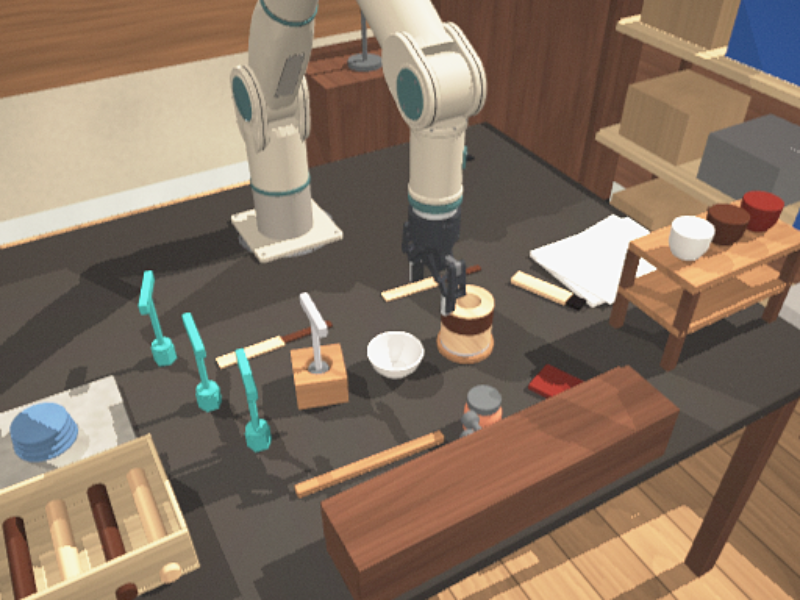

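View pics/b1.png

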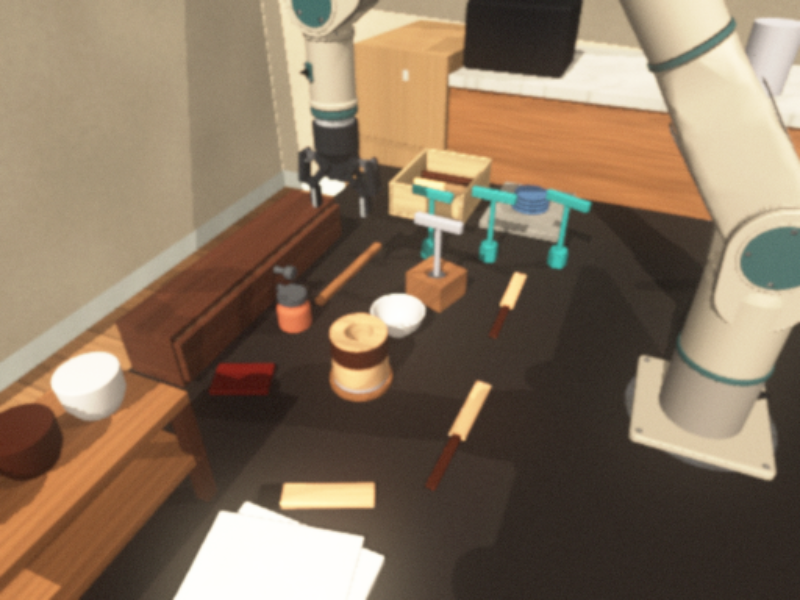

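The scene picture shows four things shaped like the key. The steel one stands in the rest block at (313,335) in the 800-px view, which is about (200,214) in native pixels. The three teal look-alikes are at (155,318), (203,360) and (253,400). I choose the grey steel one in the block. The lamp body is at (466,325), with the bowl between it and the block at (395,355). Next I fit the poses by silhouette and crop in on the choice.

```bash
cat >> h.py <<'E'
from scipy.optimize import minimize
def Rz(a): c,s=np.cos(a),np.sin(a); return np.array([[c,-s,0],[s,c,0],[0,0,1]])
def box(dx,dy,z0,z1): return np.array([[x,y,z] for x in(-dx/2,dx/2) for y in(-dy/2,dy/2) for z in(z0,z1)])
def cyl(d,z0,z1): a=np.linspace(0,6.283,40); return np.array([[d/2*np.cos(t),d/2*np.sin(t),z] for t in a for z in(z0,z1)])
HOUS=[cyl(.11,0,.014),cyl(.096,0,.11)]; REST=[box(.09,.09,0,.06)]
KEY=[box(.1,.015,.15,.172),cyl(.012,.05,.16)]
def render(s,parts,x,y,z,yaw,SC=4):
    m=np.zeros((384*SC//1,512*SC),np.uint8)
    for p in parts:
        q=np.array([proj(s,Rz(yaw)@v+[x,y,z]) for v in p])*SC
        cv2.fillConvexPoly(m,cv2.convexHull(q.astype(np.float32)).astype(np.int32),1)
    return m
def fit(obs,parts,x0,z,hull=False):
    M=[]
    for s,m in obs:
        u=cv2.resize(m.astype(np.float32),None,fx=4,fy=4)>.5
        if hull:
            h=cv2.convexHull(np.argwhere(u)[:,::-1].astype(np.int32)); w=np.zeros(u.shape,np.uint8); cv2.fillConvexPoly(w,h,1); u=w>0
        M.append((s,cv2.GaussianBlur(u.astype(np.float32),(0,0),3)))
    def f(p):
        c=0
        for s,u in M:
            r=cv2.GaussianBlur(render(s,parts,p[0],p[1],z,p[2]*10).astype(np.float32),(0,0),3)
            c+=((r-u)**2).sum()/u.sum()
        return c
    x=np.array(x0,float)
    sim=np.array([x,x+[.012,0,0],x+[0,.012,0],x+[0,0,.03]])
    r=minimize(f,x,method="Nelder-Mead",options=dict(initial_simplex=sim,xatol=2e-4,fatol=1e-4,maxfev=160))
    return r.x*[1,1,10],r.fun
E
cat > m1.py <<'E'
from h import *
a=env.snapshot("scene"); b=env.snapshot("side")
def get(s,k,near):
    return min(env.masks_of(s,k),key=lambda m:np.hypot((m["rect"][0]+m["rect"][2])/2-near[0],(m["rect"][1]+m["rect"][3])/2-near[1]))["mask"]
for k,parts,z,na,nb,hl in (("housing",HOUS,0,(298,207),(229,230),True),("rest",REST,0,(203,244),(278,181),True),("key",KEY,.012,(200,215),(278,156),False)):
    ma,mb=get(a,k,na),get(b,k,nb)
    g=atz(a,*np.argwhere(ma)[:,::-1].mean(0),.05 if k!="key" else .15)
    best=None
    for y in ((0,) if k=="housing" else (0,.04,.08,.12) if k=="rest" else (0,.08,.157,.24)):
        for nm,o in (("both",[(a,ma),(b,mb)]),):
            r,e=fit(o,parts,[g[0],g[1],y],z,hl)
            if best is None or e<best[1]: best=(r,e)
    print(k,g.round(4),best[0].round(4),round(best[1],3))
    for s,m in ((a,ma),(b,mb)):
        print("   single",[v.round(4) if hasattr(v,'round') else v for v in fit([(s,m)],parts,best[0]*[1,1,.1],z,hl)])
save(a,"key_crop.png",(170,170,330,270),5)
E
python3 m1.py
```

```text
Traceback (most recent call last):
  File "m1.py", line 6, in <module>
    ma,mb=get(a,k,na),get(b,k,nb)
                      ~~~^^^^^^^^
  File "m1.py", line 4, in get
    return min(env.masks_of(s,k),key=lambda m:np.hypot((m["rect"][0]+m["rect"][2])/2-near[0],(m["rect"][1]+m["rect"][3])/2-near[1]))["mask"]
           ~~~^^^^^^^^^^^^^^^^^^^^^^^^^^^^^^^^^^^^^^^^^^^^^^^^^^^^^^^^^^^^^^^^^^^^^^^^^^^^^^^^^^^^^^^^^^^^^^^^^^^^^^^^^^^^^^^^^^^^^^
ValueError: min() iterable argument is empty
```

```bash
python3 - <<'E'
s=open('m1.py').read()
s=s.replace('a=env.snapshot("scene"); b=env.snapshot("side")\n','')
s=s.replace('''def get(s,k,near):
    return min(env''','''def get(c,k,near):
  for i in range(5):
    s=env.snapshot(c); L=env.masks_of(s,k)
    L=[m for m in L if np.hypot((m["rect"][0]+m["rect"][2])/2-near[0],(m["rect"][1]+m["rect"][3])/2-near[1])<15]
    if L: return s,L[0]["mask"]
  raise SystemExit(c+k)
def old(s):
    return min(env''').replace('ma,mb=get(a,k,na),get(b,k,nb)','(a,ma),(b,mb)=get("scene",k,na),get("side",k,nb)')
open('m1.py','w').write(s)
E
time python3 m1.py
```

```text
housing [0.5622 0.1401 0.05  ] [0.5516 0.1433 0.3468] 0.14
   single [array([0.5565, 0.1428, 0.3843]), np.float64(0.095)]
   single [array([0.5493, 0.1423, 0.5285]), np.float64(0.0143)]
rest [ 0.545  -0.1594  0.05  ] [ 0.5193 -0.1502  1.2948] 0.056
   single [array([ 0.5243, -0.1511,  1.2924]), np.float64(0.0189)]
   single [array([ 0.5171, -0.1512,  1.2554]), np.float64(0.0073)]
key [ 0.5481 -0.1612  0.15  ] [ 0.5361 -0.1551 -0.1789] 1.522
   single [array([ 0.5287, -0.1524, -0.1463]), np.float64(0.2093)]
   single [array([ 0.5567, -0.2183, -1.2326]), np.float64(0.569)]
real	2m22.534s
user	1m47.500s
sys	0m8.215s
```

View pics/key_crop.png

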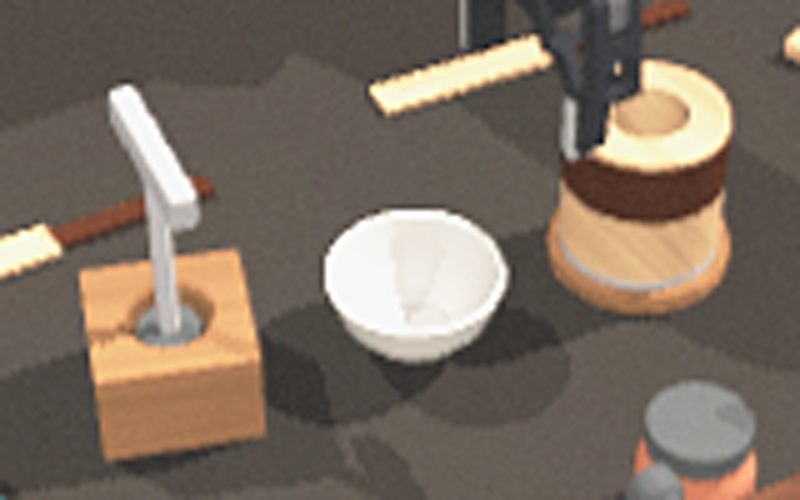

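The crop confirms the grey steel key in the block's well, with its bar from (194.6,188) to (206.6,213) native. The lamp is at about (0.551,0.142) and the block at about (0.519,-0.151). The key fit in the side view grabbed a teal look-alike, so I use the bar ends for its yaw.

```bash
python3 - <<'E'
from h import *
a=env.snapshot("scene"); b=env.snapshot("side")
for s,p,q in ((a,(194.6,188),(206.6,213)),(b,(265.5,138.5),(296,146.3))):
    A=atz(s,*p,.182);B=atz(s,*q,.182); d=B-A; print(A.round(3),B.round(3),((A+B)/2).round(4),np.hypot(*d[:2]).round(3),np.arctan2(d[1],d[0]).round(3))
w=env.snapshot("wrist"); c,d=ray(w,w["cx"],w["cy"]); o=env.get_obs(); print(w["fx"],c-o["tool_pos"],d,o["time_s"])
E
```

```text
[ 0.472 -0.143  0.182] [ 0.579 -0.158  0.182] [ 0.5257 -0.1505  0.182 ] 0.108 -0.136
[ 0.563 -0.143  0.182] [ 0.461 -0.132  0.182] [ 0.5121 -0.1376  0.182 ] 0.102 3.038
266.7831730899984 [5.43155453e-06 7.63492360e-02 1.42608174e-01] [ 6.19727934e-04 -2.99888947e-01 -9.53973918e-01] 1.35
```

```bash
python3 -m inch '[{"tz":-1},{"tz":-1,"tx":-0.6,"ty":-0.6},{"tz":-1,"tx":-0.8,"ty":-0.7},{"tz":-0.5,"tx":-0.8,"ty":-0.7},{"tx":-0.8,"ty":-0.7},{"tx":-0.8,"ty":-0.7},{"tx":-0.8,"ty":-0.7},{"tx":-0.8,"ty":-0.7},{"tx":-0.8,"ty":-0.7},{"tx":-0.8,"ty":-0.7},{"tx":-0.4,"ty":-0.3},{}]' 85
python3 -m inch '[{"wz":-1},{"wz":-1},{"wz":-1},{"wz":-1},{"wz":-1},{"wz":-1},{"wz":-1},{"wz":-1},{"wz":-1},{"wz":-1},{"wz":-1},{"wz":-1}]'
python3 -m inch '[{"wz":-1},{"wz":-1},{}]'
python3 - <<'E'
from h import *
o=env.get_obs(); print(o["tool_pos"],o["tcp_rot"],o["q"],o["time_s"])
w=env.snapshot("wrist"); save(w,"w1.png")
for k in ("key","rest"):
    for m in env.masks_of(w,k): print(k,m["conf"],m["rect"])
for x in (.5,.52,.54): print(x,proj(w,[x,-.147,.184]))
E
```

```text
[6.50032975e-01 4.19638265e-05 2.31326648e-01] [ 3.14153001e+00 -6.64991032e-05  1.57074609e+00] [-0.06580647  0.62838853  0.03849984  1.51738191 -0.02703338  0.99627649
 -0.02001411] 1.35
key 0.76 [87.1, 347.8, 121.9, 368.0]
rest 0.83 [128.8, 228.9, 207.0, 317.5]
0.5 [ 94.00706476 361.07760617]
0.52 [115.52082844 361.07522564]
0.54 [137.03244374 361.07284534]invalid input at $[0]: expected keys tx, ty, tz, wx, wy, wz
invalid input at $[0]: expected keys tx, ty, tz, wx, wy, wz
invalid input at $[0]: expected keys tx, ty, tz, wx, wy, wz
```

View pics/w1.png

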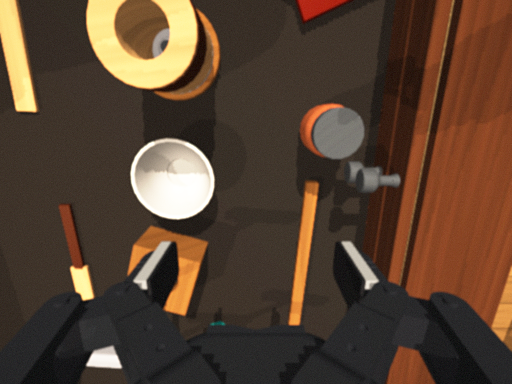

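The rows need all six keys, so nothing has moved. This wrist view from the start pose shows the lamp mouth at (143,32) with the nut inside, and the rest block at (170,265).

```bash
python3 -m inch '[{"tx":0,"ty":0,"tz":-1,"wx":0,"wy":0,"wz":0},{"tx":-0.6,"ty":-0.6,"tz":-1,"wx":0,"wy":0,"wz":0},{"tx":-0.8,"ty":-0.7,"tz":-1,"wx":0,"wy":0,"wz":0},{"tx":-0.8,"ty":-0.7,"tz":-0.5,"wx":0,"wy":0,"wz":0},{"tx":-0.8,"ty":-0.7,"tz":0,"wx":0,"wy":0,"wz":0},{"tx":-0.8,"ty":-0.7,"tz":0,"wx":0,"wy":0,"wz":0},{"tx":-0.8,"ty":-0.7,"tz":0,"wx":0,"wy":0,"wz":0},{"tx":-0.8,"ty":-0.7,"tz":0,"wx":0,"wy":0,"wz":0},{"tx":-0.8,"ty":-0.7,"tz":0,"wx":0,"wy":0,"wz":0},{"tx":-0.8,"ty":-0.7,"tz":0,"wx":0,"wy":0,"wz":0},{"tx":-0.4,"ty":-0.3,"tz":0,"wx":0,"wy":0,"wz":0},{"tx":0,"ty":0,"tz":0,"wx":0,"wy":0,"wz":-1}]' 85
python3 -m inch '[{"tx":0,"ty":0,"tz":0,"wx":0,"wy":0,"wz":-1},{"tx":0,"ty":0,"tz":0,"wx":0,"wy":0,"wz":-1},{"tx":0,"ty":0,"tz":0,"wx":0,"wy":0,"wz":-1},{"tx":0,"ty":0,"tz":0,"wx":0,"wy":0,"wz":-1},{"tx":0,"ty":0,"tz":0,"wx":0,"wy":0,"wz":-1},{"tx":0,"ty":0,"tz":0,"wx":0,"wy":0,"wz":-1},{"tx":0,"ty":0,"tz":0,"wx":0,"wy":0,"wz":-1},{"tx":0,"ty":0,"tz":0,"wx":0,"wy":0,"wz":-1},{"tx":0,"ty":0,"tz":0,"wx":0,"wy":0,"wz":-1},{"tx":0,"ty":0,"tz":0,"wx":0,"wy":0,"wz":-1},{"tx":0,"ty":0,"tz":0,"wx":0,"wy":0,"wz":-1},{"tx":0,"ty":0,"tz":0,"wx":0,"wy":0,"wz":-1}]'
python3 - <<'E'
from h import *
o=env.get_obs(); print(o["tool_pos"],o["tcp_rot"],o["q"],o["time_s"])
w=env.snapshot("wrist"); save(w,"w2.png")
for k in ("key","rest"):
    for m in env.masks_of(w,k): print(k,m["conf"],m["rect"])
for x in (.5,.52,.54): print(x,proj(w,[x,-.147,.184]))
E
```

```text
time_s: 2.5
tool_pos: [0.5152, -0.1527, 0.3044]
tcp_rot: [3.14, 0.0, 1.68]
wrist_force: [1.0, -0.6, -0.4]
finger_gap: 0.0852
time_s: 3.5
tool_pos: [0.52, -0.1492, 0.3058]
tcp_rot: [3.137, 0.008, 3.003]
wrist_force: [-0.5, 1.0, 0.0]
finger_gap: 0.0852
[ 0.52001981 -0.14919398  0.30584789] [3.13719942 0.0081856  3.00312166] [ 0.42863951  0.39787287 -0.28319828  1.72364908  0.12125435  1.02954049
  1.53702863] 3.5
key 0.85 [134.8, 195.2, 189.7, 261.5]
key 0.79 [242.7, 135.6, 270.4, 228.1]
key 0.7 [0.2, 0.0, 98.9, 49.4]
key 0.63 [443.9, 216.5, 495.4, 273.8]
rest 0.67 [221.6, 124.4, 292.0, 196.3]
0.5 [254.7111818  166.95344682]
0.52 [257.39985436 185.82840005]
0.54 [259.97161786 203.88263109]
```

View pics/w2.png

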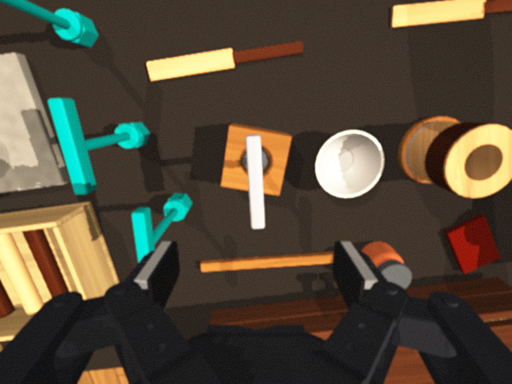

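The wrist view shows the steel bar from (253,136) to (258,228), the block around (257,160) and the lamp mouth at (482,160). q7 has 4.4 rad of room for turning clockwise.

```bash
cat > m2.py <<'E'
from h import *
o=env.get_obs(); print(o["tool_pos"],o["tcp_rot"],o["time_s"])
for k,parts,z,hl,x0s in (("key",[KEY[0]],.012,False,[(.519,-.149,-.013)]),("rest",REST,0,True,[(.519,-.151,.128)]),("housing",HOUS,0,True,[(.551,.142,0)])):
    w=env.snapshot("wrist"); L=env.masks_of(w,k)
    L=[m for m in L if np.hypot(*(np.argwhere(m["mask"])[:,::-1].mean(0)-proj(w,[*x0s[0][:2],.17 if k=="key" else .05])))<40]
    if not L: print("none",k); continue
    r,e=fit([(w,L[0]["mask"])],parts,x0s[0],z,hl); print(k,L[0]["conf"],r.round(4),round(e,3))
    if k=="key":
        m=L[0]["mask"]; (c,wh,an)=cv2.minAreaRect(np.argwhere(m)[:,::-1].astype(np.float32)); bp=cv2.boxPoints((c,wh,an))
        print([atz(w,*p,.184).round(3) for p in bp], atz(w,*c,.184).round(4))
E
python3 m2.py
```

```text
[ 0.51980653 -0.14942823  0.30578796] [3.13708535 0.00791059 2.99479026] 3.65
key 0.97 [ 0.5194 -0.1486 -0.0948] 0.093
[array([ 0.467, -0.155,  0.184]), array([ 0.47 , -0.131,  0.184]), array([ 0.568, -0.144,  0.184]), array([ 0.564, -0.171,  0.184])] [ 0.5148 -0.1495  0.184 ]
rest 0.96 [ 0.5199 -0.1486  1.2631] 0.008
housing 0.94 [0.5521 0.1447 0.0262] 0.017
```

```bash
cat > go.py <<'E'
import sys
from bench import env
import numpy as np
from scipy.spatial.transform import Rotation as R
# usage: go.py x y z yaw -> shares (total) along current tool axes
o=env.get_obs(); g=[float(v) for v in sys.argv[1:5]]
C=R.from_euler("xyz",o["tcp_rot"]); G=R.from_euler("xyz",[np.pi,0,g[3]])
print("t",(C.inv().apply(np.array(g[:3])-o["tool_pos"])/.02).round(2),"w",((C.inv()*G).as_rotvec()/np.radians(6)).round(2),"F",np.round(o["wrist_force"],1),"T",np.round(o["wrist_torque"],2),"q7",round(o["q"][6],2),"rpy",np.round(o["tcp_rot"],3),"p",np.round(o["tool_pos"],4),"t",o["time_s"])
E
python3 go.py 0.5194 -0.1486 0.155 3.035
```

```text
t [0.07 0.02 7.54] w [ 0.04  0.07 -0.37] F [-0.6 -0.1  0.4] T [ 0.04  0.01 -0.05] q7 1.53 rpy [3.138 0.008 2.996] p [ 0.5195 -0.1496  0.3058] t 3.95
```

```bash
python3 -m inch '[{"tx":0,"ty":0,"tz":0.5,"wx":0.04,"wy":0.07,"wz":-0.37},{"tx":0,"ty":0,"tz":1,"wx":0,"wy":0,"wz":0},{"tx":0,"ty":0,"tz":1,"wx":0,"wy":0,"wz":0},{"tx":0,"ty":0,"tz":1,"wx":0,"wy":0,"wz":0},{"tx":0,"ty":0,"tz":1,"wx":0,"wy":0,"wz":0},{"tx":0,"ty":0,"tz":0.5,"wx":0,"wy":0,"wz":0}]' 60; python3 go.py 0.5194 -0.1486 0.155 3.035; python3 m2.py; 
```

```text
time_s: 4.45
tool_pos: [0.5223, -0.1495, 0.2024]
tcp_rot: [-3.139, 0.006, 3.045]
wrist_force: [0.1, 0.0, 0.8]
finger_gap: 0.0601
t [0.17 0.04 2.37] w [-0.03  0.06  0.09] F [0.1 0.  0.8] T [-0.02  0.03  0.01] q7 1.52 rpy [-3.139  0.006  3.045] p [ 0.5223 -0.1495  0.2024] t 4.45
[ 0.52233767 -0.14949318  0.20237624] [-3.13890317  0.00648963  3.04477167] 4.45
key 0.9 [ 0.5198 -0.1489 -0.0847] 0.064
[array([ 0.466, -0.154,  0.184]), array([ 0.468, -0.134,  0.184]), array([ 0.568, -0.142,  0.184]), array([ 0.566, -0.166,  0.184])] [ 0.5128 -0.1486  0.184 ]
rest 0.66 [ 0.5199 -0.1489  1.2594] 0.008
housing 0.74 [ 0.553   0.1448 -0.0258] 0.008
```

```bash
python3 go.py 0.5198 -0.1489 0.155 3.055; python3 -m inch '[{"tx":0.13,"ty":0.03,"tz":0.4,"wx":-0.03,"wy":0.06,"wz":-0.09},{"tx":0,"ty":0,"tz":0.8,"wx":0,"wy":0,"wz":0},{"tx":0,"ty":0,"tz":0.8,"wx":0,"wy":0,"wz":0},{"tx":0,"ty":0,"tz":0.3,"wx":0,"wy":0,"wz":0},{"tx":0,"ty":0,"tz":0,"wx":0,"wy":0,"wz":0}]'; python3 go.py 0.5198 -0.1489 0.155 3.055
```

```text
t [0.27 0.04 2.55] w [-0.03  0.12 -0.11] F [0.1 0.1 0.5] T [-0.05  0.05 -0.05] q7 1.52 rpy [-3.138  0.012  3.043] p [ 0.5245 -0.15    0.2061] t 4.75
time_s: 5.17
tool_pos: [0.5253, -0.15, 0.1619]
tcp_rot: [-3.14, 0.015, 3.055]
wrist_force: [-0.6, -0.3, -0.1]
finger_gap: 0.0597
t [0.28 0.03 0.34] w [-0.02  0.14  0.  ] F [-0.6 -0.3 -0.1] T [-0.01  0.02  0.04] q7 1.5 rpy [-3.14   0.015  3.055] p [ 0.5253 -0.15    0.1619] t 5.1667
```

```bash
python3 -m inch '[{"tx":0.28,"ty":0.03,"tz":0.34,"wx":-0.02,"wy":0.14,"wz":0},{"tx":0,"ty":0,"tz":0,"wx":0,"wy":0,"wz":0}]'; python3 go.py 0.5198 -0.1489 0.155 3.055;  python3 -m inch '[{"tx":0.1,"ty":0,"tz":0,"wx":0,"wy":0.04,"wz":0},{"tx":0,"ty":0,"tz":0,"wx":0,"wy":0,"wz":0}]';python3 go.py 0.5198 -0.1489 0.155 3.055
```

```text
time_s: 5.33
tool_pos: [0.5197, -0.149, 0.1553]
tcp_rot: [3.141, -0.001, 3.056]
wrist_force: [0.3, -0.0, -0.3]
finger_gap: 0.06
t [-0.01  0.01  0.01] w [ 0.   -0.01  0.01] F [ 0.3 -0.  -0.3] T [ 0.02 -0.02  0.01] q7 1.5 rpy [ 3.141e+00 -1.000e-03  3.056e+00] p [ 0.5197 -0.149   0.1553] t 5.3333
time_s: 5.5
tool_pos: [0.5179, -0.1489, 0.156]
tcp_rot: [3.141, -0.004, 3.056]
wrist_force: [0.1, 0.5, 1.3]
finger_gap: 0.0601
t [-0.09  0.01  0.05] w [ 0.   -0.04  0.01] F [0.1 0.5 1.3] T [ 0.03 -0.01 -0.01] q7 1.5 rpy [ 3.141 -0.004  3.056] p [ 0.5179 -0.1489  0.156 ] t 5.5
```

```bash
python3 -m inch '[{"tx":-0.09,"ty":0.01,"tz":0.05,"wx":0,"wy":-0.04,"wz":0},{"tx":0,"ty":0,"tz":0,"wx":0,"wy":0,"wz":0},{"tx":0,"ty":0,"tz":0,"wx":0,"wy":0,"wz":0},{"tx":0,"ty":0,"tz":0,"wx":0,"wy":0,"wz":0},{"tx":0,"ty":0,"tz":0,"wx":0,"wy":0,"wz":0},{"tx":0,"ty":0,"tz":0,"wx":0,"wy":0,"wz":0},{"tx":0,"ty":0,"tz":0,"wx":0,"wy":0,"wz":0},{"tx":0,"ty":0,"tz":0,"wx":0,"wy":0,"wz":0}]' 0 60; python3 go.py 0.5198 -0.1489 0.155 3.055
```

```text
time_s: 6.17
tool_pos: [0.521, -0.1491, 0.1564]
tcp_rot: [-3.141, 0.004, 3.056]
wrist_force: [0.3, -0.1, -0.8]
finger_gap: 0.0142
t [0.06 0.   0.07] w [-0.    0.03  0.01] F [ 0.3 -0.1 -0.8] T [0.05 0.04 0.01] q7 1.5 rpy [-3.141  0.004  3.056] p [ 0.521  -0.1491  0.1564] t 6.1667
```

```bash
python3 -m inch '[{"tx":0,"ty":0,"tz":-0.3,"wx":0,"wy":0,"wz":0},{"tx":0,"ty":0,"tz":-0.6,"wx":0,"wy":0,"wz":0},{"tx":0,"ty":0,"tz":-0.8,"wx":0,"wy":0,"wz":0},{"tx":0,"ty":0,"tz":-0.8,"wx":0,"wy":0,"wz":0},{"tx":0,"ty":0,"tz":-0.8,"wx":0,"wy":0,"wz":0},{"tx":0,"ty":0,"tz":-0.8,"wx":0,"wy":0,"wz":0},{"tx":0,"ty":0,"tz":-0.8,"wx":0,"wy":0,"wz":0},{"tx":0,"ty":0,"tz":-0.8,"wx":0,"wy":0,"wz":0},{"tx":0,"ty":0,"tz":-0.8,"wx":0,"wy":0,"wz":0},{"tx":0,"ty":0,"tz":-0.3,"wx":0,"wy":0,"wz":0},{"tx":0,"ty":0,"tz":0,"wx":0,"wy":0,"wz":0}]'; python3 go.py 0.5525 0.1445 0.30 3.055
```

```text
time_s: 7.08
tool_pos: [0.5168, -0.1479, 0.2976]
tcp_rot: [3.14, -0.006, 3.057]
wrist_force: [-0.2, 0.9, -2.6]
finger_gap: 0.0142
t [-0.54 14.72 -0.1 ] w [ 0.02 -0.06  0.02] F [-0.2  0.9 -2.6] T [ 0.04 -0.03  0.02] q7 1.58 rpy [ 3.14  -0.006  3.057] p [ 0.5168 -0.1479  0.2976] t 7.0833
```

```bash
python3 -m inch '[{"tx":0,"ty":0.4,"tz":0,"wx":0,"wy":0,"wz":0},{"tx":0,"ty":0.8,"tz":0,"wx":0,"wy":0,"wz":0},{"tx":0,"ty":1,"tz":0,"wx":0,"wy":0,"wz":0},{"tx":0,"ty":1,"tz":0,"wx":0,"wy":0,"wz":0},{"tx":0,"ty":1,"tz":0,"wx":0,"wy":0,"wz":0},{"tx":0,"ty":1,"tz":0,"wx":0,"wy":0,"wz":0},{"tx":0,"ty":1,"tz":0,"wx":0,"wy":0,"wz":0},{"tx":0,"ty":1,"tz":0,"wx":0,"wy":0,"wz":0},{"tx":0,"ty":1,"tz":0,"wx":0,"wy":0,"wz":0},{"tx":0,"ty":1,"tz":0,"wx":0,"wy":0,"wz":0},{"tx":0,"ty":1,"tz":0,"wx":0,"wy":0,"wz":0},{"tx":0,"ty":0.8,"tz":0,"wx":0,"wy":0,"wz":0}]';  python3 go.py 0.5525 0.1445 0.30 3.055
```

```text
time_s: 8.08
tool_pos: [0.5262, 0.0823, 0.2834]
tcp_rot: [-3.141, -0.033, 3.051]
wrist_force: [1.0, -0.1, -2.4]
finger_gap: 0.0141
t [-1.    3.22 -0.87] w [-0.   -0.31 -0.04] F [ 1.  -0.1 -2.4] T [-0.  -0.1  0. ] q7 1.12 rpy [-3.141 -0.033  3.051] p [0.5262 0.0823 0.2834] t 8.0833
```

```bash
python3 -m inch '[{"tx":-0.2,"ty":0.8,"tz":-0.4,"wx":0,"wy":-0.15,"wz":-0.04},{"tx":-0.3,"ty":0.8,"tz":-0.4,"wx":0,"wy":-0.15,"wz":0},{"tx":-0.3,"ty":0.8,"tz":-0.1,"wx":0,"wy":0,"wz":0},{"tx":-0.2,"ty":0.5,"tz":0,"wx":0,"wy":0,"wz":0},{"tx":0,"ty":0.2,"tz":0,"wx":0,"wy":0,"wz":0},{"tx":0,"ty":0,"tz":0,"wx":0,"wy":0,"wz":0}]';  python3 go.py 0.5525 0.1445 0.30 3.055
```

```text
time_s: 8.58
tool_pos: [0.5456, 0.1537, 0.2934]
tcp_rot: [3.142, -0.017, 3.067]
wrist_force: [-0.8, 0.5, -2.1]
finger_gap: 0.0137
t [-0.38 -0.43 -0.34] w [-0.   -0.16  0.11] F [-0.8  0.5 -2.1] T [-0.01  0.01  0.04] q7 1.01 rpy [ 3.142 -0.017  3.067] p [0.5456 0.1537 0.2934] t 8.5833
```

```bash
python3 -m inch '[{"tx":-0.42,"ty":-0.43,"tz":-0.34,"wx":0,"wy":-0.16,"wz":0.11},{"tx":0,"ty":0,"tz":0,"wx":0,"wy":0,"wz":0},{"tx":0,"ty":0,"tz":0,"wx":0,"wy":0,"wz":0}]';  python3 go.py 0.5535 0.1445 0.30 3.055
cat > m3.py <<'E'
from h import *
o=env.get_obs(); T=o["tool_pos"]; print(T.round(4),o["tcp_rot"].round(3))
W=[]
for cam in ("wrist","scene","side"):
    for k,parts,z,hl in (("housing",HOUS,0,True),("key",KEY+[cyl(.039,0,.045)],T[2]-.1444,False)):
        if cam=="wrist" and k=="key": parts=[KEY[0]]
        x0=(.5525,.1445,0) if k=="housing" else (T[0],T[1],-.009)
        for i in range(3):
            w=env.snapshot(cam); L=env.masks_of(w,k)
            L=[m for m in L if np.hypot(*(np.argwhere(m["mask"])[:,::-1].mean(0)-proj(w,[*x0[:2],z+(.1 if k=="key" else .05)])))<40]
            if L: break
        if not L: print("none",cam,k); continue
        r,e=fit([(w,L[0]["mask"])],parts,x0,z,hl); print(cam,k,round(L[0]["conf"],2),r.round(4),round(e,3),env.get_obs()["tool_pos"].round(4))
        if k=="key": W.append(w)
im=np.hstack([W[1]["img"][110:260,240:340] if len(W)>2 else W[-1]["img"][110:260,240:340],W[-1]["img"][110:260,180:280]])
cv2.imwrite("pics/pre.png",cv2.resize(im[:,:,::-1],(800,600),interpolation=cv2.INTER_CUBIC))
E
python3 m3.py
```

```text
time_s: 8.83
tool_pos: [0.5525, 0.141, 0.2986]
tcp_rot: [-3.138, -0.003, 3.052]
wrist_force: [-0.0, -0.3, -2.5]
finger_gap: 0.0137
t [-0.03  0.18 -0.07] w [-0.03 -0.02 -0.02] F [-0.  -0.3 -2.5] T [-0.01  0.05 -0.02] q7 1.01 rpy [-3.138e+00 -3.000e-03  3.052e+00] p [0.5525 0.141  0.2986] t 8.8333
[0.5525 0.141  0.2986] [-3.138e+00 -3.000e-03  3.052e+00]
wrist housing 0.91 [0.551  0.1437 0.1645] 0.019 [0.553  0.1406 0.2988]
wrist key 0.59 [ 0.5519  0.1408 -0.0867] 0.121 [0.5528 0.1417 0.2988]
scene housing 0.69 [0.5542 0.1412 0.3822] 0.019 [0.5527 0.1422 0.2988]
scene key 0.76 [ 0.555   0.1411 -0.1773] 0.308 [0.5527 0.1425 0.2988]
side housing 0.85 [0.5492 0.1423 0.2309] 0.017 [0.5528 0.1425 0.2988]
side key 0.82 [ 0.5486  0.1416 -0.0705] 0.294 [0.5528 0.1425 0.2988]
```

View pics/pre.png

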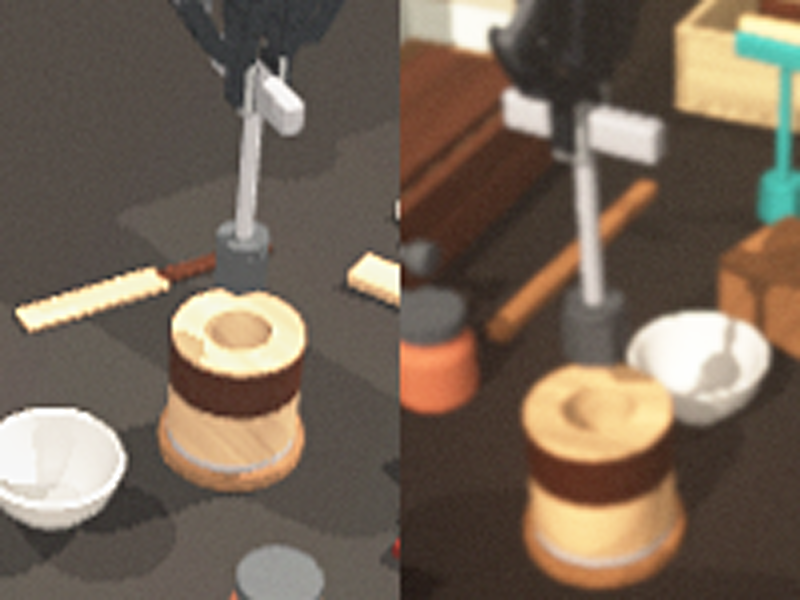

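The key hangs vertical: box at (242,255) left and (592,330) right, directly over the mouth at (240,330) and (598,405). The relative offsets per camera are under 1 mm. I descend into the bore with a check on the way.

```bash
python3 go.py 0.5527 0.143 0.25 3.055; python3 -m inch '[{"tx":0,"ty":0.03,"tz":0.4,"wx":-0.03,"wy":0,"wz":0},{"tx":0,"ty":0,"tz":0.8,"wx":0,"wy":0,"wz":0},{"tx":0,"ty":0,"tz":0.5,"wx":0,"wy":0,"wz":0},{"tx":0,"ty":0,"tz":0.1,"wx":0,"wy":0,"wz":0},{"tx":0,"ty":0,"tz":0,"wx":0,"wy":0,"wz":0}]'; python3 go.py 0.5527 0.143 0.25 3.055
```

```text
t [0.   0.03 2.44] w [-0.03 -0.02 -0.  ] F [ 0.6  0.8 -3.6] T [ 0.   -0.01  0.  ] q7 1.01 rpy [-3.139e+00 -2.000e-03  3.054e+00] p [0.5528 0.1425 0.2988] t 9.4333
time_s: 9.85
tool_pos: [0.5529, 0.1435, 0.2602]
tcp_rot: [3.14, -0.001, 3.055]
wrist_force: [-0.0, 0.2, -2.3]
finger_gap: 0.0136
t [ 0.   -0.03  0.51] w [ 0.01 -0.01 -0.  ] F [-0.   0.2 -2.3] T [ 0.02  0.01 -0.01] q7 1.0 rpy [ 3.140e+00 -1.000e-03  3.055e+00] p [0.5529 0.1435 0.2602] t 9.85
```

```bash
python3 -m inch '[{"tx":0,"ty":-0.03,"tz":0.4,"wx":0.01,"wy":-0.01,"wz":0},{"tx":0,"ty":0,"tz":0.6,"wx":0,"wy":0,"wz":0},{"tx":0,"ty":0,"tz":0.6,"wx":0,"wy":0,"wz":0},{"tx":0,"ty":0,"tz":0.5,"wx":0,"wy":0,"wz":0},{"tx":0,"ty":0,"tz":0,"wx":0,"wy":0,"wz":0}]'; python3 go.py 0.5527 0.143 0.195 3.055
```

```text
time_s: 10.27
tool_pos: [0.5541, 0.1433, 0.2166]
tcp_rot: [3.14, 0.003, 3.055]
wrist_force: [-1.1, -0.8, -2.6]
finger_gap: 0.0139
t [ 0.07 -0.02  1.08] w [ 0.01  0.03 -0.  ] F [-1.1 -0.8 -2.6] T [-0.02  0.1  -0.02] q7 0.97 rpy [3.140e+00 3.000e-03 3.055e+00] p [0.5541 0.1433 0.2166] t 10.2667
```

Still free, bottom at about 0.072 m inside the bore. I continue to just above the stud and crown.

```bash
python3 -m inch '[{"tx":0.07,"ty":-0.02,"tz":0.4,"wx":0.01,"wy":0.03,"wz":0},{"tx":0,"ty":0,"tz":0.5,"wx":0,"wy":0,"wz":0},{"tx":0,"ty":0,"tz":0.2,"wx":0,"wy":0,"wz":0},{"tx":0,"ty":0,"tz":0,"wx":0,"wy":0,"wz":0},{"tx":0,"ty":0,"tz":0,"wx":0,"wy":0,"wz":0}]'; python3 go.py 0.5527 0.143 0.184 3.055
```

```text
time_s: 10.68
tool_pos: [0.5532, 0.1433, 0.1929]
tcp_rot: [3.141, 0.001, 3.055]
wrist_force: [-0.5, -0.6, -2.2]
finger_gap: 0.014
t [ 0.03 -0.02  0.45] w [ 0.01  0.01 -0.  ] F [-0.5 -0.6 -2.2] T [ 0.09  0.   -0.02] q7 0.96 rpy [3.141e+00 1.000e-03 3.055e+00] p [0.5532 0.1433 0.1929] t 10.6833
```

```bash
python3 -m inch '[{"tx":0.03,"ty":-0.02,"tz":0.2,"wx":0.01,"wy":0.01,"wz":0},{"tx":0,"ty":0,"tz":0.15,"wx":0,"wy":0,"wz":0},{"tx":0,"ty":0,"tz":0.1,"wx":0,"wy":0,"wz":0},{"tx":0,"ty":0,"tz":0,"wx":0,"wy":0,"wz":0}]'; python3 go.py 0.5527 0.143 0.184 3.055;  python3 -m inch '[{"tx":0,"ty":0,"tz":0.1,"wx":0,"wy":0,"wz":0},{"tx":0,"ty":0,"tz":0.1,"wx":0,"wy":0,"wz":0},{"tx":0,"ty":0,"tz":0,"wx":0,"wy":0,"wz":0}]'; python3 go.py 0.5527 0.143 0.180 3.055
```

```text
time_s: 11.02
tool_pos: [0.5534, 0.1432, 0.184]
tcp_rot: [3.141, 0.002, 3.055]
wrist_force: [-0.2, -0.2, -2.9]
finger_gap: 0.014
t [ 0.03 -0.01  0.  ] w [ 0.    0.02 -0.  ] F [-0.2 -0.2 -2.9] T [-0.03  0.04 -0.04] q7 0.96 rpy [3.141e+00 2.000e-03 3.055e+00] p [0.5534 0.1432 0.184 ] t 11.0167
time_s: 11.27
tool_pos: [0.5536, 0.1433, 0.18]
tcp_rot: [3.141, 0.002, 3.054]
wrist_force: [0.8, 0.2, -2.8]
finger_gap: 0.0141
t [ 0.05 -0.02 -0.  ] w [ 0.01  0.02 -0.  ] F [ 0.8  0.2 -2.8] T [ 0.03 -0.03 -0.  ] q7 0.95 rpy [3.141e+00 2.000e-03 3.054e+00] p [0.5536 0.1433 0.18  ] t 11.2667
```

```bash
python3 -m inch '[{"tx":0.03,"ty":0,"tz":0.07,"wx":0,"wy":0.02,"wz":0},{"tx":0,"ty":0,"tz":0.05,"wx":0,"wy":0,"wz":0},{"tx":0,"ty":0,"tz":0.05,"wx":0,"wy":0,"wz":0},{"tx":0,"ty":0,"tz":0,"wx":0,"wy":0,"wz":0}]'; python3 go.py 0.5527 0.143 0.177 3.055
```

```text
time_s: 11.6
tool_pos: [0.5537, 0.1437, 0.1781]
tcp_rot: [3.141, 0.002, 3.054]
wrist_force: [-1.5, 0.9, -0.4]
finger_gap: 0.0144
t [ 0.04 -0.04  0.05] w [ 0.01  0.02 -0.  ] F [-1.5  0.9 -0.4] T [-0.13  0.42 -0.01] q7 0.95 rpy [3.141e+00 2.000e-03 3.054e+00] p [0.5537 0.1437 0.1781] t 11.6
```

Contact is at the expected corner height (0.178). I turn clockwise with light pressure to feel for the hex.

```bash
python3 -m inch '[{"tx":0.02,"ty":-0.02,"tz":0.05,"wx":0.01,"wy":0.02,"wz":0},{"tx":0,"ty":0,"tz":0.05,"wx":0,"wy":0,"wz":0.5},{"tx":0,"ty":0,"tz":0.05,"wx":0,"wy":0,"wz":0.5},{"tx":0,"ty":0,"tz":0.05,"wx":0,"wy":0,"wz":0.5},{"tx":0,"ty":0,"tz":0.05,"wx":0,"wy":0,"wz":0.5},{"tx":0,"ty":0,"tz":0.05,"wx":0,"wy":0,"wz":0.5}]'; python3 go.py 0.5527 0.143 0.177 3.055
```

```text
time_s: 12.1
tool_pos: [0.5537, 0.1426, 0.1753]
tcp_rot: [-3.141, 0.002, 2.782]
wrist_force: [-0.7, -0.4, -3.1]
finger_gap: 0.0139
t [ 0.05  0.   -0.08] w [-0.01  0.02 -2.61] F [-0.7 -0.4 -3.1] T [ 0.    0.2  -0.03] q7 0.73 rpy [-3.141e+00  2.000e-03  2.782e+00] p [0.5537 0.1426 0.1753] t 12.1
```

```bash
python3 -m inch '[{"tx":0.02,"ty":0,"tz":0.07,"wx":0,"wy":0.02,"wz":0},{"tx":0,"ty":0,"tz":0.07,"wx":0,"wy":0,"wz":0},{"tx":0,"ty":0,"tz":0.07,"wx":0,"wy":0,"wz":0},{"tx":0,"ty":0,"tz":0,"wx":0,"wy":0,"wz":0}]'; python3 go.py 0.5527 0.143 0.1654 2.782
```

```text
time_s: 12.43
tool_pos: [0.5531, 0.1427, 0.1695]
tcp_rot: [-3.141, -0.001, 2.785]
wrist_force: [0.7, -0.1, -2.9]
finger_gap: 0.0141
t [0.03 0.01 0.21] w [-0.01 -0.    0.03] F [ 0.7 -0.1 -2.9] T [-0.03 -0.12 -0.05] q7 0.74 rpy [-3.141e+00 -1.000e-03  2.785e+00] p [0.5531 0.1427 0.1695] t 12.4333
```

```bash
python3 -m inch '[{"tx":0,"ty":0,"tz":0.06,"wx":0,"wy":0,"wz":0},{"tx":0,"ty":0,"tz":0.06,"wx":0,"wy":0,"wz":0},{"tx":0,"ty":0,"tz":0.05,"wx":0,"wy":0,"wz":0},{"tx":0,"ty":0,"tz":0,"wx":0,"wy":0,"wz":0},{"tx":0,"ty":0,"tz":0,"wx":0,"wy":0,"wz":0}]'; python3 go.py 0.5527 0.143 0.1654 2.782
```

```text
time_s: 12.85
tool_pos: [0.5532, 0.1426, 0.1651]
tcp_rot: [-3.141, -0.001, 2.786]
wrist_force: [0.2, -0.4, -3.3]
finger_gap: 0.0141
t [ 0.03  0.01 -0.01] w [-0.01 -0.01  0.04] F [ 0.2 -0.4 -3.3] T [-0.01 -0.01 -0.01] q7 0.74 rpy [-3.141e+00 -1.000e-03  2.786e+00] p [0.5532 0.1426 0.1651] t 12.85
```

The key dropped fully at TCP z = 0.165. Now I tighten clockwise, watching the torque about z.

```bash
python3 -m inch '[{"tx":0,"ty":0,"tz":0,"wx":0,"wy":0,"wz":0.4},{"tx":0,"ty":0,"tz":0,"wx":0,"wy":0,"wz":0.6},{"tx":0,"ty":0,"tz":0,"wx":0,"wy":0,"wz":0.6},{"tx":0,"ty":0,"tz":0,"wx":0,"wy":0,"wz":0.6},{"tx":0,"ty":0,"tz":0,"wx":0,"wy":0,"wz":0.6}]'; python3 go.py 0.5530 0.1427 0.1652 2.782;python3 -m inch '[{"tx":0,"ty":0,"tz":0,"wx":0,"wy":0,"wz":0.6},{"tx":0,"ty":0,"tz":0,"wx":0,"wy":0,"wz":0.6},{"tx":0,"ty":0,"tz":0,"wx":0,"wy":0,"wz":0.6},{"tx":0,"ty":0,"tz":0,"wx":0,"wy":0,"wz":0.6}]'; python3 go.py 0.5530 0.1427 0.1652 2.782
```

```text
time_s: 13.27
tool_pos: [0.5532, 0.1421, 0.1652]
tcp_rot: [-3.14, -0.001, 2.481]
wrist_force: [-0.2, -0.4, -3.0]
finger_gap: 0.0137
t [ 0.03  0.02 -0.  ] w [-0.01 -0.01 -2.87] F [-0.2 -0.4 -3. ] T [-0.2   0.01  0.04] q7 0.5 rpy [-3.140e+00 -1.000e-03  2.481e+00] p [0.5532 0.1421 0.1652] t 13.2667
time_s: 13.6
tool_pos: [0.5528, 0.1417, 0.1652]
tcp_rot: [-3.139, -0.0, 2.22]
wrist_force: [-0.7, -1.0, -3.3]
finger_gap: 0.0143
t [ 0.03  0.04 -0.  ] w [-0.02 -0.01 -5.37] F [-0.7 -1.  -3.3] T [-0.13 -0.02  0.11] q7 0.3 rpy [-3.139 -0.     2.22 ] p [0.5528 0.1417 0.1652] t 13.6
```

```bash
python3 -m inch '[{"tx":0.02,"ty":0.02,"tz":0,"wx":-0.02,"wy":0,"wz":0.5},{"tx":0,"ty":0,"tz":0,"wx":0,"wy":0,"wz":0.6},{"tx":0,"ty":0,"tz":0,"wx":0,"wy":0,"wz":0.6},{"tx":0,"ty":0,"tz":0,"wx":0,"wy":0,"wz":0.5}]'; python3 go.py 0.5530 0.1425 0.1652 2.782;python3 -m inch '[{"tx":0,"ty":0,"tz":0,"wx":0,"wy":0,"wz":0.5},{"tx":0,"ty":0,"tz":0,"wx":0,"wy":0,"wz":0.5},{"tx":0,"ty":0,"tz":0,"wx":0,"wy":0,"wz":0.5}]'; python3 go.py 0.5530 0.1425 0.1652 2.782
```

```text
time_s: 13.93
tool_pos: [0.5522, 0.1415, 0.1652]
tcp_rot: [-3.139, 0.001, 1.98]
wrist_force: [0.3, 0.2, -3.8]
finger_gap: 0.014
t [ 0.03  0.06 -0.  ] w [-0.03  0.   -7.66] F [ 0.3  0.2 -3.8] T [-0.09  0.01  0.09] q7 0.11 rpy [-3.139e+00  1.000e-03  1.980e+00] p [0.5522 0.1415 0.1652] t 13.9333
time_s: 14.18
tool_pos: [0.5519, 0.1415, 0.1652]
tcp_rot: [-3.139, 0.002, 1.817]
wrist_force: [0.4, -0.6, -3.6]
finger_gap: 0.014
t [ 0.04  0.07 -0.  ] w [-0.03  0.01 -9.21] F [ 0.4 -0.6 -3.6] T [-0.1   0.05  0.15] q7 -0.01 rpy [-3.139e+00  2.000e-03  1.817e+00] p [0.5519 0.1415 0.1652] t 14.1833
```

```bash
python3 -m inch '[{"tx":0.02,"ty":0.04,"tz":0,"wx":-0.02,"wy":0,"wz":0.4},{"tx":0,"ty":0,"tz":0,"wx":0,"wy":0,"wz":0.4},{"tx":0,"ty":0,"tz":0,"wx":0,"wy":0,"wz":0.4}]'; python3 go.py 0.5530 0.1425 0.1652 2.782;python3 -m inch '[{"tx":0.02,"ty":0.03,"tz":0,"wx":0,"wy":0,"wz":0.4},{"tx":0,"ty":0,"tz":0,"wx":0,"wy":0,"wz":0.3}]'; python3 go.py 0.5530 0.1425 0.1652 2.782
```

```text
time_s: 14.43
tool_pos: [0.5515, 0.1415, 0.1652]
tcp_rot: [-3.139, 0.003, 1.687]
wrist_force: [-1.2, -0.7, -3.5]
finger_gap: 0.0138
t [ 0.04  0.08 -0.  ] w [ -0.04   0.02 -10.46] F [-1.2 -0.7 -3.5] T [-0.09 -0.08  0.11] q7 -0.12 rpy [-3.139e+00  3.000e-03  1.687e+00] p [0.5515 0.1415 0.1652] t 14.4333
time_s: 14.6
tool_pos: [0.5515, 0.1417, 0.1652]
tcp_rot: [-3.138, 0.004, 1.611]
wrist_force: [-0.4, -0.6, -2.8]
finger_gap: 0.0141
t [ 0.04  0.08 -0.  ] w [ -0.05   0.02 -11.18] F [-0.4 -0.6 -2.8] T [-0.13 -0.03  0.12] q7 -0.18 rpy [-3.138  0.004  1.611] p [0.5515 0.1417 0.1652] t 14.6
```

```bash
python3 -m inch '[{"tx":0.02,"ty":0.04,"tz":0,"wx":-0.03,"wy":0.02,"wz":0.3},{"tx":0,"ty":0,"tz":0,"wx":0,"wy":0,"wz":0.3}]'; python3 go.py 0.5530 0.1425 0.1652 2.782;python3 -m inch '[{"tx":0,"ty":0,"tz":0,"wx":0,"wy":0,"wz":0.3},{"tx":0,"ty":0,"tz":0,"wx":0,"wy":0,"wz":0.3}]'; python3 go.py 0.5530 0.1425 0.1652 2.782; python3 -m inch '[{"tx":0,"ty":0,"tz":0,"wx":0,"wy":0,"wz":0.3}]'; python3 go.py 0.5530 0.1425 0.1652 2.782
```

```text
time_s: 14.77
tool_pos: [0.5513, 0.1416, 0.1652]
tcp_rot: [-3.14, 0.004, 1.546]
wrist_force: [-0.2, -1.8, -2.4]
finger_gap: 0.0137
t [ 0.04  0.08 -0.  ] w [ -0.04   0.02 -11.8 ] F [-0.2 -1.8 -2.4] T [-0.23  0.08  0.26] q7 -0.22 rpy [-3.14   0.004  1.546] p [0.5513 0.1416 0.1652] t 14.7667
time_s: 14.93
tool_pos: [0.5511, 0.1416, 0.1652]
tcp_rot: [-3.14, 0.004, 1.481]
wrist_force: [-0.1, -0.4, -2.7]
finger_gap: 0.014
t [ 0.05  0.09 -0.  ] w [ -0.04   0.02 -12.42] F [-0.1 -0.4 -2.7] T [-0.26 -0.02  0.43] q7 -0.27 rpy [-3.14   0.004  1.481] p [0.5511 0.1416 0.1652] t 14.9333
time_s: 15.02
tool_pos: [0.551, 0.1417, 0.1652]
tcp_rot: [-3.14, 0.004, 1.449]
wrist_force: [-0.1, -0.3, -2.6]
finger_gap: 0.014
t [ 0.05  0.09 -0.  ] w [ -0.04   0.02 -12.73] F [-0.1 -0.3 -2.6] T [-0.16  0.07  0.47] q7 -0.3 rpy [-3.14   0.004  1.449] p [0.551  0.1417 0.1652] t 15.0167
```

Torque has climbed to 0.47 at about 3 N m per rad, drag included, so the nut is firm at its stop. I unwind and centre the key in its play.

```bash
python3 -m inch '[{"tx":0,"ty":0,"tz":0,"wx":0,"wy":0,"wz":-0.5},{"tx":0,"ty":0,"tz":0,"wx":0,"wy":0,"wz":-0.5},{"tx":0,"ty":0,"tz":0,"wx":0,"wy":0,"wz":-0.5}]'; python3 go.py 0.5530 0.1425 0.1652 1.75;  python3 -m inch '[{"tx":0.02,"ty":0.03,"tz":0,"wx":0,"wy":0,"wz":-0.4},{"tx":0,"ty":0,"tz":0,"wx":0,"wy":0,"wz":-0.4},{"tx":0,"ty":0,"tz":0,"wx":0,"wy":0,"wz":0}]'; python3 go.py 0.5530 0.1425 0.1652 1.75
```

```text
time_s: 15.27
tool_pos: [0.5512, 0.1418, 0.1652]
tcp_rot: [-3.14, 0.005, 1.61]
wrist_force: [0.5, -0.8, -4.2]
finger_gap: 0.0141
t [ 0.03  0.09 -0.  ] w [-0.02  0.05 -1.34] F [ 0.5 -0.8 -4.2] T [-0.23 -0.03  0.01] q7 -0.18 rpy [-3.14   0.005  1.61 ] p [0.5512 0.1418 0.1652] t 15.2667
time_s: 15.52
tool_pos: [0.5515, 0.1419, 0.1651]
tcp_rot: [-3.139, 0.005, 1.696]
wrist_force: [0.5, -0.2, -2.1]
finger_gap: 0.0138
t [ 0.02  0.08 -0.  ] w [-0.02  0.04 -0.52] F [ 0.5 -0.2 -2.1] T [-0.17  0.01 -0.  ] q7 -0.11 rpy [-3.139  0.005  1.696] p [0.5515 0.1419 0.1651] t 15.5167
```

```bash
python3 -m inch '[{"tx":0,"ty":0,"tz":-0.1,"wx":-0.02,"wy":0.03,"wz":-0.2},{"tx":0,"ty":0,"tz":-0.15,"wx":0,"wy":0,"wz":0},{"tx":0,"ty":0,"tz":-0.2,"wx":0,"wy":0,"wz":0},{"tx":0,"ty":0,"tz":-0.2,"wx":0,"wy":0,"wz":0}]'; python3 go.py 0.5517 0.1425 0.30 1.75; 
```

```text
time_s: 15.85
tool_pos: [0.5513, 0.1416, 0.1784]
tcp_rot: [-3.141, 0.001, 1.713]
wrist_force: [0.1, 0.1, -2.4]
finger_gap: 0.0135
t [ 0.03  0.02 -6.08] w [-0.01  0.01 -0.35] F [ 0.1  0.1 -2.4] T [-0.09 -0.01 -0.  ] q7 -0.1 rpy [-3.141e+00  1.000e-03  1.713e+00] p [0.5513 0.1416 0.1784] t 15.85
```

```bash
python3 -m inch '[{"tx":0.03,"ty":0.02,"tz":-0.5,"wx":0,"wy":0,"wz":0},{"tx":0,"ty":0,"tz":-0.8,"wx":0,"wy":0,"wz":0},{"tx":0,"ty":0,"tz":-0.9,"wx":0,"wy":0,"wz":0},{"tx":0,"ty":0,"tz":-0.9,"wx":0,"wy":0,"wz":0},{"tx":0,"ty":0,"tz":-0.9,"wx":0,"wy":0,"wz":0},{"tx":0,"ty":0,"tz":-0.9,"wx":0,"wy":0,"wz":0},{"tx":0,"ty":0,"tz":-0.9,"wx":0,"wy":0,"wz":0},{"tx":0,"ty":0,"tz":-0.4,"wx":0,"wy":0,"wz":0},{"tx":0,"ty":0,"tz":0,"wx":0,"wy":0,"wz":0}]'; python3 go.py 0.520 -0.150 0.30 1.713
```

```text
time_s: 16.6
tool_pos: [0.5517, 0.1455, 0.3164]
tcp_rot: [3.136, -0.003, 1.712]
wrist_force: [0.3, 0.7, -2.8]
finger_gap: 0.014
t [-14.41  -3.65   0.76] w [ 0.05 -0.03 -0.01] F [ 0.3  0.7 -2.8] T [-0.01 -0.02 -0.05] q7 -0.12 rpy [ 3.136e+00 -3.000e-03  1.712e+00] p [0.5517 0.1455 0.3164] t 16.6
```

```bash
python3 -m inch '[{"tx":-0.4,"ty":-0.1,"tz":0,"wx":0.05,"wy":-0.03,"wz":0},{"tx":-0.8,"ty":-0.2,"tz":0,"wx":0,"wy":0,"wz":0},{"tx":-1,"ty":-0.25,"tz":0,"wx":0,"wy":0,"wz":0},{"tx":-1,"ty":-0.25,"tz":0,"wx":0,"wy":0,"wz":0},{"tx":-1,"ty":-0.25,"tz":0,"wx":0,"wy":0,"wz":0},{"tx":-1,"ty":-0.25,"tz":0,"wx":0,"wy":0,"wz":0},{"tx":-1,"ty":-0.25,"tz":0,"wx":0,"wy":0,"wz":0},{"tx":-1,"ty":-0.25,"tz":0,"wx":0,"wy":0,"wz":0},{"tx":-1,"ty":-0.25,"tz":0,"wx":0,"wy":0,"wz":0},{"tx":-1,"ty":-0.25,"tz":0,"wx":0,"wy":0,"wz":0},{"tx":-1,"ty":-0.25,"tz":0,"wx":0,"wy":0,"wz":0},{"tx":-0.8,"ty":-0.2,"tz":0,"wx":0,"wy":0,"wz":0}]'; python3 go.py 0.520 -0.150 0.30 1.713
```

```text
time_s: 17.6
tool_pos: [0.5181, -0.09, 0.3042]
tcp_rot: [-3.116, -0.003, 1.719]
wrist_force: [1.0, -0.6, -2.9]
finger_gap: 0.014
t [-2.98 -0.34  0.21] w [-0.25 -0.02  0.06] F [ 1.  -0.6 -2.9] T [-0.06 -0.04 -0.04] q7 0.33 rpy [-3.116e+00 -3.000e-03  1.719e+00] p [ 0.5181 -0.09    0.3042] t 17.6
```

```bash
python3 -m inch '[{"tx":-0.8,"ty":-0.1,"tz":0,"wx":-0.15,"wy":0,"wz":0.06},{"tx":-0.8,"ty":-0.1,"tz":0,"wx":-0.1,"wy":0,"wz":0},{"tx":-0.6,"ty":-0.1,"tz":0,"wx":0,"wy":0,"wz":0},{"tx":-0.3,"ty":0,"tz":0,"wx":0,"wy":0,"wz":0},{"tx":0,"ty":0,"tz":0,"wx":0,"wy":0,"wz":0},{"tx":0,"ty":0,"tz":0,"wx":0,"wy":0,"wz":0}]'; python3 go.py 0.520 -0.150 0.290 1.713
```

```text
time_s: 18.1
tool_pos: [0.5118, -0.1504, 0.2976]
tcp_rot: [-3.127, -0.003, 1.701]
wrist_force: [-0.2, 0.4, -2.8]
finger_gap: 0.0139
t [-0.03  0.42  0.37] w [-0.14 -0.03 -0.12] F [-0.2  0.4 -2.8] T [ 0.   -0.04 -0.06] q7 0.44 rpy [-3.127e+00 -3.000e-03  1.701e+00] p [ 0.5118 -0.1504  0.2976] t 18.1
```

```bash
python3 -m inch '[{"tx":-0.03,"ty":0.42,"tz":0.4,"wx":-0.14,"wy":-0.03,"wz":-0.12},{"tx":0,"ty":0,"tz":0.8,"wx":0,"wy":0,"wz":0},{"tx":0,"ty":0,"tz":0.8,"wx":0,"wy":0,"wz":0},{"tx":0,"ty":0,"tz":0.3,"wx":0,"wy":0,"wz":0},{"tx":0,"ty":0,"tz":0,"wx":0,"wy":0,"wz":0},{"tx":0,"ty":0,"tz":0,"wx":0,"wy":0,"wz":0}]'; python3 go.py 0.520 -0.150 0.250 1.713
sed -e 's/"housing",HOUS,0,True/"rest",REST,0,True/; s/k=="housing"/k=="rest"/; s/(.5525,.1445,0)/(.52,-.149,.126)/; s/T\[1\],-.009/T[1],.0142*10/; s/("wrist","scene","side")/("scene","side")/; /^im=/d; /imwrite/d' m3.py > m4.py
cat >> m4.py <<'E'
im=np.hstack([W[0]["img"][130:280,150:250],W[-1]["img"][90:240,230:330]])
cv2.imwrite("pics/rest.png",cv2.resize(im[:,:,::-1],(800,600),interpolation=cv2.INTER_CUBIC))
E
python3 m4.py
```

```text
time_s: 18.6
tool_pos: [0.521, -0.1435, 0.2489]
tcp_rot: [-3.141, -0.004, 1.721]
wrist_force: [0.9, -0.0, -2.8]
finger_gap: 0.014
t [-0.31 -0.1  -0.06] w [-0.   -0.04  0.08] F [ 0.9 -0.  -2.8] T [-0.02 -0.03  0.07] q7 0.46 rpy [-3.141 -0.004  1.721] p [ 0.521  -0.1435  0.2489] t 18.6
[ 0.521  -0.1435  0.2489] [-3.141 -0.004  1.721]
scene rest 0.61 [ 0.5223 -0.1502  1.2567] 0.004 [ 0.5214 -0.1439  0.2495]
scene key 0.56 [ 0.5248 -0.1423  1.7345] 0.339 [ 0.5216 -0.1445  0.2498]
side rest 0.72 [ 0.5162 -0.1499  1.2725] 0.011 [ 0.5214 -0.1446  0.2497]
side key 0.79 [ 0.5516 -0.1622  1.932 ] 1.694 [ 0.5212 -0.1446  0.2495]
```

View pics/rest.png

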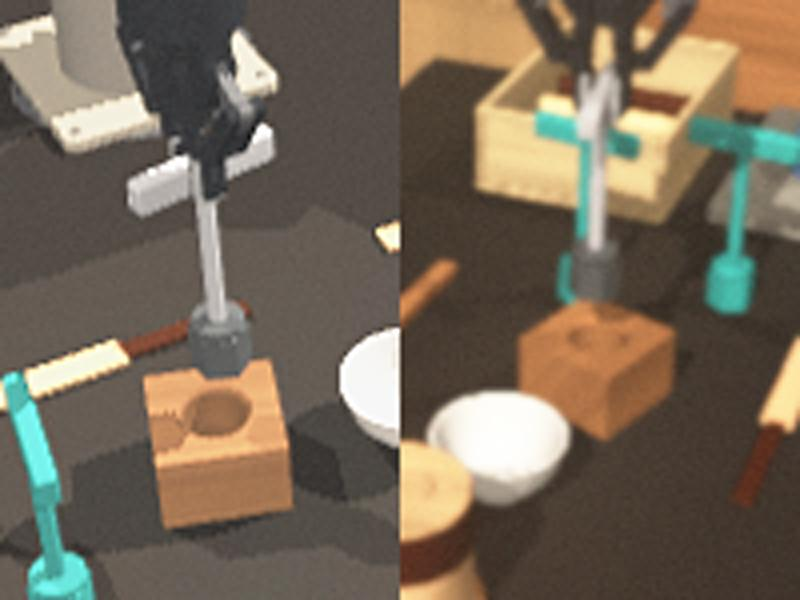

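The key hangs upright above the block: box bottom at (221,362) and well at (218,412) on the left, box bottom at (596,290) and well at (600,340) on the right. I convert these by ray.

```bash
python3 - <<'E'
from h import *
a=env.snapshot("scene"); b=env.snapshot("side"); T=env.get_obs()["tool_pos"]; z=T[2]-.1444
for s,k,w in ((a,(205.2,220.5),(204.5,233)),(b,(279,162.7),(280,175))):
    K=atz(s,*k,z); W=atz(s,*w,.06); print(K.round(4),W.round(4),(W-K)[:2].round(4))
E
python3 go.py 0.520 -0.150 0.250 1.713
```

```text
[ 0.5231 -0.1417  0.1049] [ 0.5222 -0.1469  0.06  ] [-0.0009 -0.0052]
[ 0.5167 -0.145   0.1049] [ 0.5115 -0.1447  0.06  ] [-0.0052  0.0003]
t [-0.26 -0.1  -0.03] w [ 0.01 -0.03  0.07] F [ 1.   0.1 -1.5] T [-0.03  0.02  0.05] q7 0.46 rpy [ 3.14e+00 -3.00e-03  1.72e+00] p [ 0.5211 -0.1446  0.2493] t 19.1
```

```bash
python3 go.py 0.5193 -0.1505 0.215 1.713; python3 -m inch '[{"tx":-0.28,"ty":-0.13,"tz":0,"wx":0,"wy":-0.03,"wz":0.07},{"tx":0,"ty":0,"tz":0.6,"wx":0,"wy":0,"wz":0},{"tx":0,"ty":0,"tz":0.6,"wx":0,"wy":0,"wz":0},{"tx":0,"ty":0,"tz":0.3,"wx":0,"wy":0,"wz":0},{"tx":0,"ty":0,"tz":0,"wx":0,"wy":0,"wz":0}]'; python3 go.py 0.5193 -0.1505 0.208 1.713; python3 m4.py
```

```text
t [-0.28 -0.14  1.72] w [ 0.01 -0.03  0.07] F [ 1.   0.1 -1.5] T [-0.03  0.02  0.05] q7 0.46 rpy [ 3.14e+00 -3.00e-03  1.72e+00] p [ 0.5211 -0.1446  0.2493] t 19.1
time_s: 19.52
tool_pos: [0.5197, -0.1531, 0.2195]
tcp_rot: [3.138, 0.003, 1.71]
wrist_force: [-0.4, -1.3, -2.7]
finger_gap: 0.014
t [ 0.13 -0.01  0.58] w [ 0.04  0.03 -0.03] F [-0.4 -1.3 -2.7] T [ 0.    0.03 -0.01] q7 0.47 rpy [3.138e+00 3.000e-03 1.710e+00] p [ 0.5197 -0.1531  0.2195] t 19.5167
[ 0.5197 -0.1531  0.2195] [3.138e+00 3.000e-03 1.710e+00]
scene rest 0.86 [ 0.523  -0.1493  1.2847] 0.005 [ 0.5204 -0.1533  0.2205]
scene key 0.64 [ 0.5253 -0.1525  1.7028] 0.271 [ 0.521  -0.1531  0.2211]
side rest 0.74 [ 0.5167 -0.1482  1.2371] 0.029 [ 0.5211 -0.1529  0.2211]
side key 0.84 [ 0.5432 -0.1701  1.9106] 1.604 [ 0.5209 -0.1529  0.221 ]
```

View pics/rest.png

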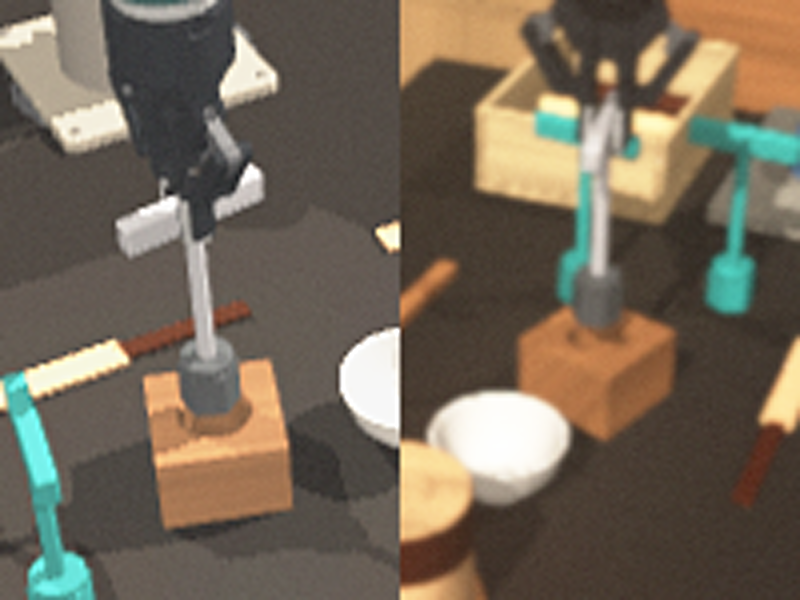

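The key is about 2.5 mm too far toward -y: its box is at (210,405) against the well at (218,412) on the left. I correct that and descend.

```bash
python3 go.py 0.519 -0.1502 0.2105 1.713; python3 -m inch '[{"tx":0.15,"ty":-0.08,"tz":0.2,"wx":0.02,"wy":0.03,"wz":0},{"tx":0,"ty":0,"tz":0.2,"wx":0,"wy":0,"wz":0},{"tx":0,"ty":0,"tz":0,"wx":0,"wy":0,"wz":0},{"tx":0,"ty":0,"tz":0,"wx":0,"wy":0,"wz":0}]'; python3 go.py 0.519 -0.1502 0.2044 1.713
```

```text
t [ 0.15 -0.08  0.53] w [ 0.06  0.04 -0.02] F [ 0.5 -0.2 -2.7] T [-0.02 -0.02  0.03] q7 0.47 rpy [3.135 0.004 1.711] p [ 0.5209 -0.1529  0.221 ] t 19.9167
time_s: 20.25
tool_pos: [0.519, -0.1496, 0.2127]
tcp_rot: [3.136, 0.0, 1.711]
wrist_force: [-0.2, 0.1, -2.8]
finger_gap: 0.0138
t [-0.03 -0.01  0.41] w [ 0.05  0.   -0.02] F [-0.2  0.1 -2.8] T [ 0.01 -0.05  0.01] q7 0.47 rpy [3.136 0.    1.711] p [ 0.519  -0.1496  0.2127] t 20.25
```

```bash
python3 -m inch '[{"tx":-0.03,"ty":0,"tz":0.2,"wx":0.05,"wy":0,"wz":0},{"tx":0,"ty":0,"tz":0.2,"wx":0,"wy":0,"wz":0},{"tx":0,"ty":0,"tz":0.2,"wx":0,"wy":0,"wz":0},{"tx":0,"ty":0,"tz":0.1,"wx":0,"wy":0,"wz":0},{"tx":0,"ty":0,"tz":0,"wx":0,"wy":0,"wz":0}]'; python3 go.py 0.519 -0.1502 0.1564 1.713
```

```text
time_s: 20.67
tool_pos: [0.5191, -0.1503, 0.1969]
tcp_rot: [-3.141, 0.0, 1.711]
wrist_force: [-0.6, -0.3, -3.1]
finger_gap: 0.0137
t [ 0.01 -0.    2.02] w [-0.01  0.   -0.02] F [-0.6 -0.3 -3.1] T [0.04 0.01 0.01] q7 0.47 rpy [-3.141  0.     1.711] p [ 0.5191 -0.1503  0.1969] t 20.6667
```

It is in the well with no contact. I go down the rest of the way.

```bash
python3 -m inch '[{"tx":0,"ty":0,"tz":0.3,"wx":0,"wy":0,"wz":0},{"tx":0,"ty":0,"tz":0.4,"wx":0,"wy":0,"wz":0},{"tx":0,"ty":0,"tz":0.4,"wx":0,"wy":0,"wz":0},{"tx":0,"ty":0,"tz":0.4,"wx":0,"wy":0,"wz":0},{"tx":0,"ty":0,"tz":0,"wx":0,"wy":0,"wz":0}]'; python3 go.py 0.519 -0.1502 0.1564 1.713;  python3 -m inch '[{"tx":0,"ty":0,"tz":0.15,"wx":0,"wy":0,"wz":0},{"tx":0,"ty":0,"tz":0.1,"wx":0,"wy":0,"wz":0},{"tx":0,"ty":0,"tz":0.06,"wx":0,"wy":0,"wz":0},{"tx":0,"ty":0,"tz":0,"wx":0,"wy":0,"wz":0}]'; python3 go.py 0.519 -0.1502 0.1564 1.713
```

```text
time_s: 21.08
tool_pos: [0.5191, -0.1503, 0.1636]
tcp_rot: [-3.141, 0.0, 1.711]
wrist_force: [-1.2, 0.4, -2.8]
finger_gap: 0.0142
t [ 0.   -0.    0.36] w [-0.01  0.   -0.02] F [-1.2  0.4 -2.8] T [ 0.01  0.04 -0.02] q7 0.48 rpy [-3.141  0.     1.711] p [ 0.5191 -0.1503  0.1636] t 21.0833
time_s: 21.42
tool_pos: [0.5193, -0.1505, 0.1566]
tcp_rot: [-3.141, 0.0, 1.711]
wrist_force: [-0.4, 0.4, -2.9]
finger_gap: 0.0139
t [ 0.01 -0.01  0.01] w [-0.01  0.   -0.02] F [-0.4  0.4 -2.9] T [ 0.02 -0.06 -0.01] q7 0.49 rpy [-3.141  0.     1.711] p [ 0.5193 -0.1505  0.1566] t 21.4167
```

```bash
python3 -m inch '[{"tx":0,"ty":0,"tz":0.04,"wx":0,"wy":0,"wz":0},{"tx":0,"ty":0,"tz":0.03,"wx":0,"wy":0,"wz":0},{"tx":0,"ty":0,"tz":0,"wx":0,"wy":0,"wz":0}]'; python3 go.py 0.519 -0.1502 0.1564 1.713;  python3 -m inch '[{"tx":0,"ty":0,"tz":0,"wx":0,"wy":0,"wz":0},{"tx":0,"ty":0,"tz":0,"wx":0,"wy":0,"wz":0},{"tx":0,"ty":0,"tz":0,"wx":0,"wy":0,"wz":0},{"tx":0,"ty":0,"tz":0,"wx":0,"wy":0,"wz":0},{"tx":0,"ty":0,"tz":0,"wx":0,"wy":0,"wz":0},{"tx":0,"ty":0,"tz":0,"wx":0,"wy":0,"wz":0}]' 60; python3 go.py 0.519 -0.1502 0.1564 1.713
```

```text
time_s: 21.67
tool_pos: [0.5197, -0.1506, 0.1566]
tcp_rot: [3.141, 0.001, 1.711]
wrist_force: [-0.6, -0.3, -3.3]
finger_gap: 0.0143
t [ 0.03 -0.03  0.01] w [ 0.01  0.01 -0.02] F [-0.6 -0.3 -3.3] T [0.03 0.01 0.01] q7 0.49 rpy [3.141e+00 1.000e-03 1.711e+00] p [ 0.5197 -0.1506  0.1566] t 21.6667
time_s: 22.17
tool_pos: [0.5215, -0.1511, 0.1574]
tcp_rot: [3.137, 0.002, 1.711]
wrist_force: [0.1, 0.1, 0.2]
finger_gap: 0.0597
t [ 0.06 -0.12  0.05] w [ 0.04  0.02 -0.02] F [0.1 0.1 0.2] T [-0.03 -0.   -0.01] q7 0.49 rpy [3.137e+00 2.000e-03 1.711e+00] p [ 0.5215 -0.1511  0.1574] t 22.1667
```

Released. I retreat straight up and check.

```bash
python3 -m inch '[{"tx":0,"ty":0,"tz":-0.4,"wx":0,"wy":0,"wz":0},{"tx":0,"ty":0,"tz":-0.7,"wx":0,"wy":0,"wz":0},{"tx":0,"ty":0,"tz":-0.8,"wx":0,"wy":0,"wz":0},{"tx":0,"ty":0,"tz":-0.8,"wx":0,"wy":0,"wz":0},{"tx":0,"ty":0,"tz":-0.8,"wx":0,"wy":0,"wz":0},{"tx":0,"ty":0,"tz":-0.8,"wx":0,"wy":0,"wz":0},{"tx":0,"ty":0,"tz":-0.8,"wx":0,"wy":0,"wz":0},{"tx":0,"ty":0,"tz":-0.3,"wx":0,"wy":0,"wz":0},{"tx":0,"ty":0,"tz":0,"wx":0,"wy":0,"wz":0},{"tx":0,"ty":0,"tz":0,"wx":0,"wy":0,"wz":0},{"tx":0,"ty":0,"tz":0,"wx":0,"wy":0,"wz":0}]'
python3 - <<'E'
from h import *
a=env.snapshot("scene"); b=env.snapshot("side")
im=np.hstack([a["img"][130:280,150:250],b["img"][90:240,230:330]])
cv2.imwrite("pics/end.png",cv2.resize(im[:,:,::-1],(800,600),interpolation=cv2.INTER_CUBIC))
for i in range(4):
    w=env.snapshot("wrist")
    L=[m for m in env.masks_of(w,"key") if np.hypot(*(np.argwhere(m["mask"])[:,::-1].mean(0)-proj(w,[.52,-.149,.17])))<40]
    if L: print("key",fit([(w,L[0]["mask"])],[KEY[0]],(.52,-.15,.0145*10/1),.012)); break
E
```

```text
time_s: 23.08
tool_pos: [0.5202, -0.1509, 0.2735]
tcp_rot: [3.137, 0.002, 1.711]
wrist_force: [0.1, 0.2, -0.1]
finger_gap: 0.0599
key (array([ 0.52020004, -0.14918594,  1.71260796]), np.float64(0.0842142254114151))
```

View pics/end.png

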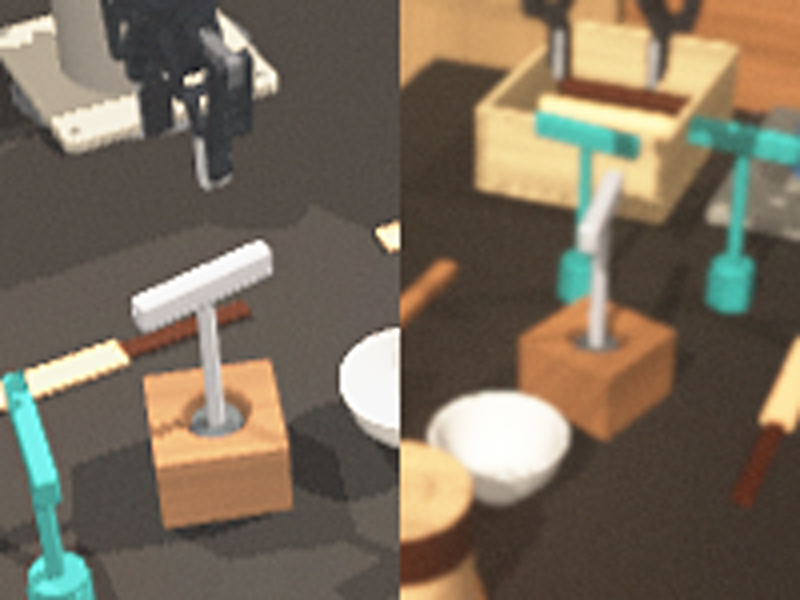

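The key stands upright in the well, box down at (215,418), and the gripper is clear above it. Handing in.

```bash
python3 -c "
from bench import env
print(env.sign_off())"
```

```text
the job is handed in; nothing more can be done
None
```

The nut is tightened firm and the steel key stands back in its rest block with the gripper clear. I handed the job in at about 23 s of the 72 s allowed, and the hand-in gave no verdict.

- **Nut:** The key touched the nut's corners at the expected height. A light clockwise feel of about 0.3 rad let it drop fully, putting its lower end about 21 mm above the bench, which is the bore floor.
- **Tightening:** Drag was about 0.12 N m until the stop. There the twist climbed to 0.47 N m on the wrist reading, drag included, or roughly 0.35 N m at the stop. That is above the 0.2 N m firm mark and close to the 0.4 N m limit, so I overshot a little before unwinding the key and lifting it out free. The nut's final angle was not read directly; I inferred firm from the torque climb.
- **Key in its block:** In the last pictures it is upright and fully down. The wrist camera puts its bar at (0.5202, -0.1492), against a measured block centre of (0.5199, -0.1488).
- **Checks that disagreed:** The network fit of the key in the side camera failed near the block, with a teal look-alike behind it. My placing estimates there differed by up to 3 mm, but the key entered the well without touching.
- **Other things on the bench:** I did not measure the bowl, brush, spatulas, jar, stick and panel again afterwards. No unexpected force showed on the way.

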